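# Set a rock slab in the scanning holder

### The job

Get the rock slab ready for scanning: swing the holder's lever into the marked notch, which draws the three jaws back, then stand the wooden-handled steel spacer fully down in the one gap between slab and jaws that is wide enough for it, and let go of it. Then press the slab down on its sprung bed until its top is flush with the grey rim, and finish while still holding it pressed flush, with the lever in its notch and the spacer in its gap. Leave the other things on the bench where they are.

Things in the scene. Friction and masses are not known exactly. Their poses are not given: they have to be found in the camera images.
- holder: Fixed slab holder, base plate 12 mm thick. Origin on the bench under the bed's centre; x from slab to jaws, y to the lever, z up. Grey rim, top 40 mm above the bench, round the slab except on +x. The sprung bed holds the slab's top 6 mm above the rim and goes straight down to a stop at flush (5 to 12 N); it rises when let go. Housing behind the jaws (x 88 to 118 mm): 47 mm high.
- lever (a joint): Lever angle (rad) about its upright pivot, growing clockwise seen from above. Notches of the quadrant: 0, 0.45, 0.9 (the marked one), 1.3. Starts between 0 and 0.35. Light friction (3 N at the knob), no snap: it stays where it is left. The three jaws are linked to it and draw back 10 mm per rad.
- lever_knob (a point): Centre of the lever's upright black knob: cylinder 22 mm in diameter, 48 mm high, centre 72 mm and top 96 mm above the bench, 75 mm from the pivot. It stands on the flat steel lever arm (top 48 mm above the bench).
- lever_pivot (a point): The lever's pivot axis, fixed to the holder, at the knob's centre height (72 mm above the bench). The hub itself is only 50 mm high.
- mark (a point): The mark beside the marked notch: a raised steel bar between two raised steel pins (46 mm above the bench) just outside the quadrant's rim, 107 mm from the pivot. The lever is in the marked notch when its arm points straight at it (joint 0.9).
- slab_top (a point): Centre of the upper face of the tan rock slab, loose in the holder: 70 mm along the holder's x, 110 mm along y, 14 mm thick. Its upper face is 46 mm above the bench at the start, 40 mm when flush with the rim. Its edge towards the jaws lies 35 mm from this point.
- spacer_grip (a point): Centre of the spacer's handle, 65 mm above its underside. Spacer: stands upright, 90 mm tall; steel foot 16 mm (x) by 28 mm (y), 35 mm high, lower edges rounded 3 mm; wooden handle above it on the same axis, 12 mm (x) by 24 mm (y). In the gap it stands on the base plate (this point 77 mm above the bench), 16 mm side across the gap, either way round.
- jaw_a_face (a point): Top edge centre of the shortest steel jaw's face, 40 mm above the bench; moves with the jaw. Axes as the holder's: x points away from the slab. Jaws are 37 mm wide along y, 40 mm apart, in any order. Gap to the slab 20 mm with the lever in the marked notch (11 mm at 0), open down to the base plate; the spacer goes half-way between face and slab.
- jaw_b_face (a point): The same point of the middle-length jaw: gap about 13 mm with the lever in the marked notch, too narrow for the spacer.
- jaw_c_face (a point): The same point of the longest jaw: gap about 10 mm with the lever in the marked notch, too narrow.
- core_a: Bystander: rock core plug standing, 25 mm diameter, 45 mm high; origin under its centre.
- core_b: Bystander: grey rock core plug standing, 38 mm diameter, 35 mm high; origin under its centre.
- jar: Bystander: glass jar with white cap, 44 mm diameter, 60 mm high; origin under its centre.
- dish: Bystander: white shallow dish, 84 mm diameter, 16 mm high; origin under its centre.
- wrench: Bystander: steel wrench lying flat.
- brush: Bystander: cleaning brush lying flat.
- block: Bystander: low steel block, 45 by 25 mm, 20 mm high; origin under its centre.
Mind the look-alikes: they are no part of the job. Leave any blue look-alike of the part that bears spacer_grip alone.

How it is judged (in metres and radians):
On the way, in this order (a step that is already met when the one before it is completed fails the run):
1. the lever is in the marked notch (value of joint lever between 0.8 and 1 rad), for 0.2 s.
2. the spacer stands fully down in the wide gap, the lever still in its notch (all of step 1 and x of spacer_grip in the frame of jaw_a_face between -0.017 and -0.004 m and y of spacer_grip in the frame of jaw_a_face between -0.012 and 0.012 m and z of spacer_grip in the frame of jaw_a_face between 0.03 and 0.0415 m and angle between spacer_grip's own z axis and vertical below 0.12 rad), for 0.2 s.
At the end, for the whole second after the job is handed in: Lever within 0.1 rad of 0.9; spacer upright (0.12 rad), standing on the base plate (to 4 mm) before the shortest jaw (centred to 12 mm), untouched by the robot; slab level, its top at most 1.6 mm above the rim, pressed by the robot with over 3 N (all of step 2 and z of slab_top in the frame of holder between 0.0375 and 0.0416 m and angle between slab_top's own z axis and vertical below 0.03 rad and contact force between any of the fingers, the arm and slab above 3 N and contact force between each of the fingers, the arm and spacer below 0.3 N); the arm keeps its last pose, push and grip.
It fails at once if a bystander was moved more than 30 mm (distance of any of core_a, core_b, jar, dish, wrench, brush, block from where it was at the start of the episode above 0.03 m).
It also fails if it takes over 58 s, if anything falls off the work surface, if the arm or the gripper's body presses on something with over 40 N, if the wrist force passes 120 N, or if a joint passes its speed limit or range.

### The arm

A 6-joint arm with a two-finger parallel gripper is mounted at the origin on the work surface. World frame = base frame: x ahead of the robot, y to its left, z up, the work surface at z = 0. Lengths are in mm, angles in rad, forces in N, time in s.
With the tool pointing down it reaches from about 275 to 1000 mm from the base axis. Payload 8.4 kg.
Tool frame: the origin (TCP) lies at the very end of the fingers, on their centre line; the grasp point (between the pads) lies 19 mm behind it; z points along the fingers, y is the direction in which the jaws open and shut (so a half turn about z gives the same grasp; the last joint's range is limited). The gripper opens to 85 mm and grips with 20 to 120 N. Pads are 22 mm wide; open, the fingers measure 114 mm over their backs; the gripper's body (76 mm by 85 mm) begins 54 mm behind the grasp point. The pads swing forward as they close: fully open they stand 13 mm farther back than shut.
Start: joints at [1.209, 0.353, 1.633, -0, 1.155, -0.002], TCP at [220.053, 584.982, 231.281] pointing down, gripper open.
Joint ranges: [-2.63, 2.63], [-0.92, 2.1], [0.06, 2.66], [-1.3, 4.44], [0, 2.69], [-3.02, 3.02]. Speed limits (rad/s): [2.22, 2.22, 2.79, 3.14, 3.14, 3.14].

### API

Orientations are given as [roll, pitch, yaw] about the fixed x, y, z axes, in that order (R = Rz(yaw) Ry(pitch) Rx(roll)).
In Python, from rig import r gives the robot as it stands.
- The arm moves only by the tool jog_arm, never from a script. Its argument "moves" is a list of rows, each an object with "grip": the gripper command: -1 is fully open, 1 is shut, values between are in proportion; "translation": the shift along the tool's x, y, z in m, a list of three; "twist": the turn, a rotation vector about the tool's x, y, z in rad, a list of three. In form: [{"grip": grip, "translation": [dx, dy, dz], "twist": [ax, ay, az]}, ...]. A call has 1 to 10 rows; each row shifts and turns the commanded pose from where the row before left it, along the tool's axes as they then stand; what a row does not reach is not made up. A row lasts 1/12 s, in which the tool goes at most 41.7 mm and 7.16 degrees, less where a joint would pass 70% of its speed; a pose out of reach is approached as far as the arm can. A call with a gripper value outside its range is refused whole. The fingers move at their own pace and stop on an object; "squeeze" is the grip in N (left out, the last holds). Time passes only in rows, so rows that do not move let the fingers close. It gives the time, the measured TCP pose, the force and the opening at its end, in the units of the state.
- r.sense(): the state, without advancing time (a new reading comes with each control period).
- r.grab_frame(name): name is "scene" or "top" or "wrist"; returns (picture, depth): 480x640x3 uint8, red, green, blue; 480x640 float32, mm along the optical axis (not along the pixel's ray), 0 where there is no reading.
- r.calibration(name): a dict with "fx", "fy", "cx", "cy" (pixels), "R" (3x3) and "t" (3): a world point X has camera coordinates R X + t. Camera axes: x right, y down, z forward; pixel columns grow to the right and rows downward; lengths in mm; the calibration is good to about 2 mm. A picture is of the moment at which its call begins: read the wrist's pose just before it. calibration takes no time and is no camera call; for the wrist camera it gives the pose at the moment of the call.
- r.sign_off(): hands the job in, once; it reports no verdict.
The state is a dict: "clock": time; "qpos": joint angles; "qvel": joint speeds; "joint_efforts": joint torques, N m; "eef_pos": TCP position; "tcp_rot": TCP orientation; "contact_force": force on the tool from outside, world axes, zero at the start; "wrist_torque": the same for the moment, N m; "opening": opening from 0.0 (shut) to 1.0 (fully open).
Only numpy, scipy, OpenCV 4.12 (cv2) and the standard library are available. Lean on these libraries where they do the work, as an engineer would, in place of code of your own. Each camera call takes 0.05 s, during which the arm holds its last target.

## Working session

There is one attempt and no reset: what is moved stays moved. The work goes in short steps, Python scripts to look and compute and a tool call to move; the robot and the scene stay as the last step left them, time stands still between calls to the robot, and variables do not carry over. Pictures are saved under pics/ and viewed, and the job is handed in when it is done.

Besides the shell and the picture viewer there is one more tool, called after "Emit:" as name(argument=value, ...) on one line, values as JSON. jog_arm: Moves the arm, as the interface text tells. Its arguments: {"type":"object","properties":{"moves":{"type":"array"},"squeeze":{"type":"number"}},"required":["moves"]}

```bash
mkdir -p pics; ls; cat > h.py <<'E'
import numpy as np, cv2
from rig import r
def grab(n,tag):
    c=r.calibration(n); p,d=r.grab_frame(n)
    cv2.imwrite(f'pics/{tag}.png',p[:,:,::-1]); np.savez(f'pics/{tag}.npz',p=p,d=d,**{k:np.array(v) for k,v in c.items()})
def ld(tag): return np.load(f'pics/{tag}.npz')
def px(tag,u,v,z=None,w=1):
    f=ld(tag); R=f['R'];t=f['t'].ravel()
    ray=np.array([(u-f['cx'])/f['fx'],(v-f['cy'])/f['fy'],1.])
    if z is None:
        dd=f['d'][int(v)-w:int(v)+w+1,int(u)-w:int(u)+w+1]; dd=dd[dd>0]; s=np.median(dd)
    else:
        o=-R.T@t; k=R.T@ray; s=(z-o[2])/k[2]
    return R.T@(ray*s-t)
def proj(tag,X):
    f=ld(tag); c=f['R']@np.array(X,float)+f['t'].ravel(); return c[0]/c[2]*f['fx']+f['cx'],c[1]/c[2]*f['fy']+f['cy']
def crop(tag,u0,v0,u1,v1,s,out):
    p=ld(tag)['p'][v0:v1,u0:u1,::-1]; cv2.imwrite(f'pics/{out}.png',cv2.resize(p,None,fx=s,fy=s,interpolation=cv2.INTER_CUBIC))
E
python3 - <<'E'
from h import *
print(r.sense())
grab('top','top0'); grab('scene','scene0')
E
```

```text
pics
{'clock': 0.0, 'qpos': array([ 1.20859555e+00,  3.53635871e-01,  1.63414215e+00,  8.75452071e-06,
        1.15518320e+00, -2.39350783e-03]), 'qvel': array([ 0.00041055,  0.00077291, -0.00089093,  0.0009906 , -0.00042763,
       -0.00105296]), 'joint_efforts': array([ 3.14255667e-03, -6.05261207e+01, -3.42078602e+01,  9.15475857e-05,
        9.22510866e-03, -5.87787167e-05]), 'eef_pos': array([219.88418417, 584.53668587, 230.56591181]), 'tcp_rot': array([-3.14022411e+00, -1.12800452e-05,  2.78178183e+00]), 'contact_force': array([ 0.49843741,  0.79139524, -0.15117852]), 'wrist_torque': array([ 0.02005654,  0.00407882, -0.02775025]), 'opening': 0.9965306513492368}
```

View pics/top0.png

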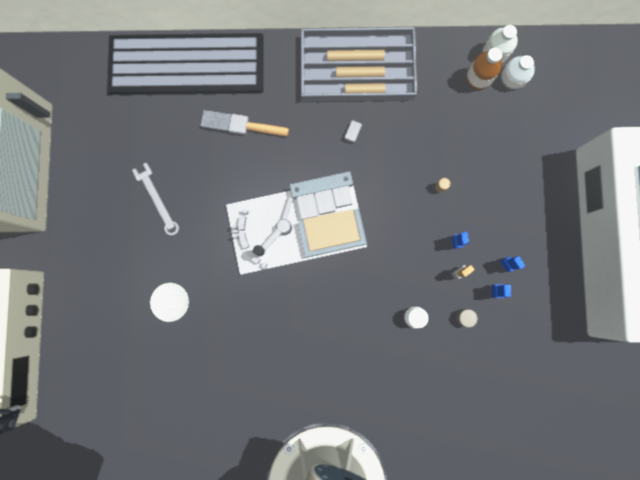

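View pics/scene0.png

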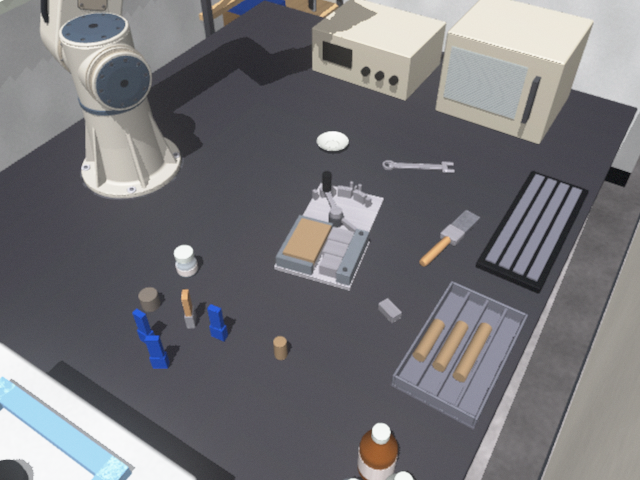

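```bash
python3 - <<'E'
from h import *
crop('top0',215,165,375,280,5,'c1'); crop('top0',390,160,540,340,3.3,'c2'); crop('scene0',120,160,400,380,2.8,'c3')
f=ld('top0');print(f['R'],f['t'],f['fx'],f['cx'],f['cy'])
print(px('top0',200,200),px('top0',462,271))
E
```

```text
[[-0.0069566  -0.99984911 -0.01591732]
 [-0.99280946  0.00880813 -0.11938089]
 [ 0.11950308  0.01497238 -0.99272093]] [  15.08427277  546.58126968 1197.76755128] 561.1213630554795 320.0391946464651 227.63146381315215
[616.4946305  283.96087252  -0.95077618] [ 447.36212605 -283.93131014   83.39823604]
```

View pics/c1.png

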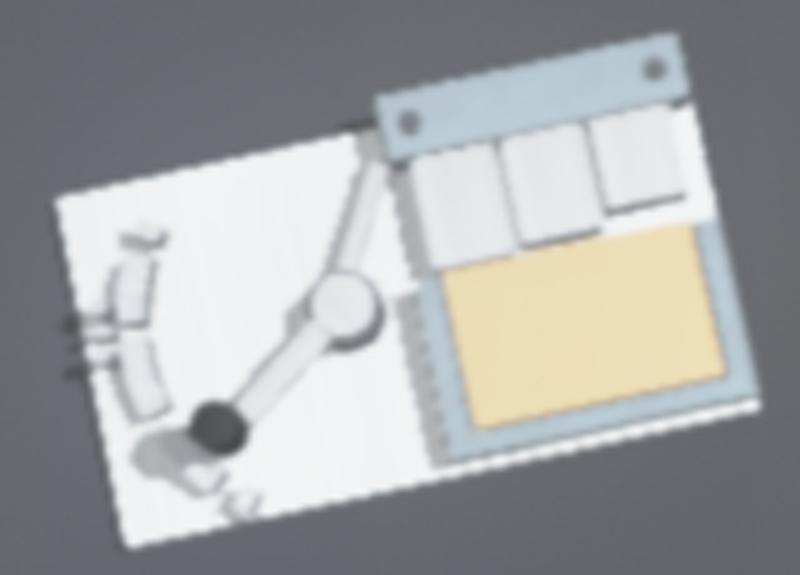

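View pics/c2.png

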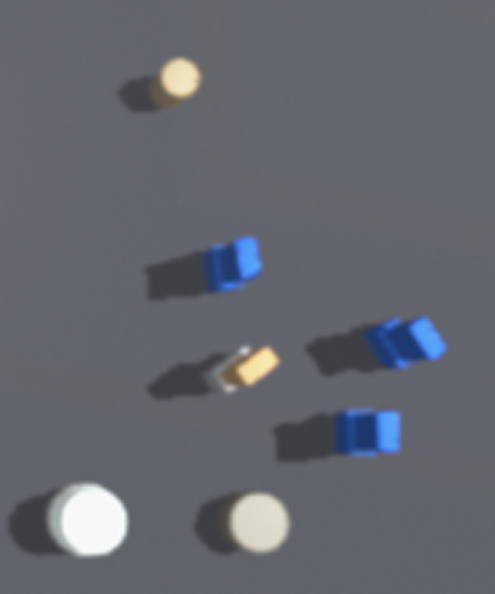

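View pics/c3.png

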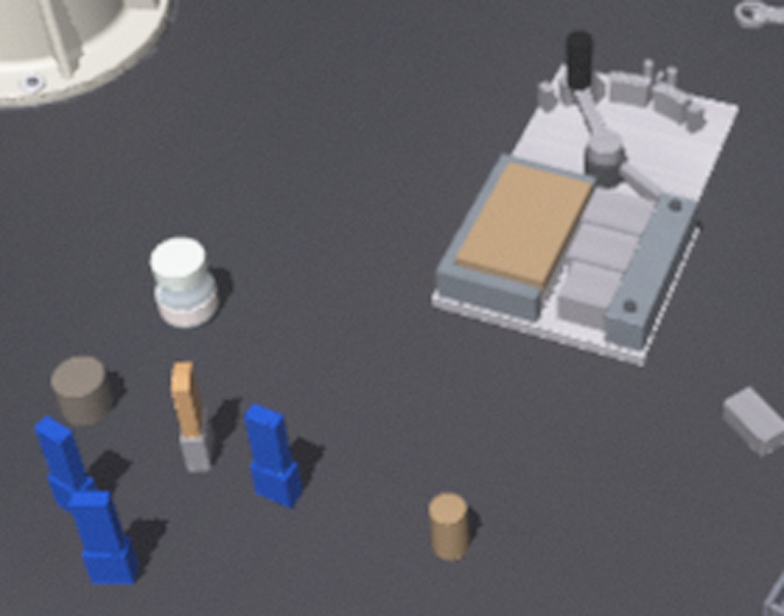

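```bash
python3 - <<'E'
from h import *
def C(c): return (c[0]+.5)/5-.5+215,(c[1]+.5)/5-.5+165
def P(c,z): return px('top0',*C(c),z=z)
S=[P(c,46) for c in [(443,268),(692,226),(725,375),(475,430)]]
S=np.array(S);print('slab',S.round(1),'ctr',S.mean(0).round(1))
print('edges',[np.linalg.norm(S[i]-S[(i+1)%4]).round(1) for i in range(4)])
yax=(S[0]-S[1]+S[3]-S[2]);print('yaw', np.arctan2(yax[1],yax[0])-np.pi/2)
B=[P(c,12) for c in [(55,198),(128,548),(760,408)]];print('plate',np.round(B,1)); e=B[0]-B[1];print('yaw x',np.arctan2(e[1],e[0])); e=B[1]-B[2];print('yaw y',np.arctan2(e[1],e[0])-np.pi/2)
print('pivot',P((345,303),50),'knob',P((218,425),96),'mark',P((100,335),46),P((88,318),46),P((88,362),46))
for c in [(345,303),(218,425),(600,330),(640,170),(550,190),(460,210),(540,100)]:
  print(px('top0',*C(c)))
print('spacer',px('top0',390+257/3.3,160+365/3.3), px('top0',390+257/3.3,160+365/3.3,z=90))
E
```

```text
slab [[566.1  47.   46. ]
 [583.5 -61.4  46. ]
 [518.3 -74.8  46. ]
 [495.3  33.5  46. ]] ctr [540.8 -13.9  46. ]
edges [np.float64(109.9), np.float64(66.6), np.float64(110.6), np.float64(72.0)]
yaw 0.18429530656941173
plate [[604.1 223.   12. ]
 [446.9 188.5  12. ]
 [506.8 -92.   12. ]]
yaw x 0.2159220376447787
yaw y 0.21018999343302824
pivot [550.62492649  89.39107531  50.        ] knob [494.3373252  138.37584067  96.        ] mark [538.06396624 196.3017868   46.        ] [545.55200287 201.61834678  46.        ] [526.31203026 201.39169863  46.        ]
[550.5672679   89.35401607  50.45992983]
[494.32966777 138.36403404  96.09366137]
[538.49924256 -20.96887558  44.6338613 ]
[609.51060788 -39.26698349  39.92018132]
[6.00875750e+02 2.65537855e-01 4.07170649e+01]
[592.51771767  39.78287556  39.87791149]
[640.35102199   4.31351084  43.99219594]
spacer [ 447.82350177 -294.55520274   89.71061647] [ 447.81152615 -294.4839296    90.        ]
```

```bash
cat >> h.py <<'E'
from scipy.spatial.transform import Rotation as Ro
def plan(target,yaw=None,tilt=True):
    """from the present pose: translation (tool axes, m) to target xyz, rows needed; twist first"""
    s=r.sense(); R=Ro.from_euler('xyz',s['tcp_rot'])
    if yaw is not None:
        Rt=Ro.from_euler('xyz',[np.pi,0,yaw]); tw=(R.inv()*Rt).as_rotvec(); print('twist',tw.round(4),'rows',np.abs(tw).max()/0.12); R2=Rt
    else: R2=R
    d=np.array(target)-s['eef_pos']; 
    print('pose',s['eef_pos'].round(1),s['tcp_rot'].round(4),'F',s['contact_force'].round(1),'open',round(s['opening'],3),'t',round(s['clock'],2))
    print('world d',d.round(1),'n',np.linalg.norm(d)/40); print('tool before twist',(R.inv().apply(d)/1e3).round(4),'after twist',(R2.inv().apply(d)/1e3).round(4))
E
python3 - <<'E'
from h import *
plan([494.3,138.4,190],2.06)
E
```

```text
twist [-1.200e-03  5.000e-04  7.218e-01] rows 6.015117467759598
pose [219.9 584.6 230.6] [-3.1403 -0.      2.7818] F [ 0.4 -0.  -0.1] open 1.0 t 0.1
world d [ 274.4 -446.2  -40.6] n 13.134324644471846
tool before twist [-0.4139 -0.3209  0.041 ] after twist [-0.5228  0.0326  0.0406]
```

Emit:
jog_arm(moves=[{"grip": -1,"translation": [0,0,0],"twist": [0,0,0.12]},{"grip": -1,"translation": [0,0,0],"twist": [0,0,0.12]},{"grip": -1,"translation": [0,0,0],"twist": [0,0,0.12]},{"grip": -1,"translation": [0,0,0],"twist": [0,0,0.12]},{"grip": -1,"translation": [0,0,0],"twist": [0,0,0.12]},{"grip": -1,"translation": [0,0,0],"twist": [0,0,0.12]},{"grip": -1,"translation": [-0.0373,0.0023,0.0029],"twist": [0,0,0]},{"grip": -1,"translation": [-0.0373,0.0023,0.0029],"twist": [0,0,0]},{"grip": -1,"translation": [-0.0373,0.0023,0.0029],"twist": [0,0,0]},{"grip": -1,"translation": [-0.0373,0.0023,0.0029],"twist": [0,0,0]}])

```text
clock: 0.93
eef_pos: [298.7, 456.1, 219.1]
tcp_rot: [-3.141, 0.0, 2.063]
contact_force: [0.8, 0.0, 0.9]
opening: 1.003
```

Emit:
jog_arm(moves=[{"grip": -1,"translation": [-0.0373,0.0023,0.0029],"twist": [0,0,0]},{"grip": -1,"translation": [-0.0373,0.0023,0.0029],"twist": [0,0,0]},{"grip": -1,"translation": [-0.0373,0.0023,0.0029],"twist": [0,0,0]},{"grip": -1,"translation": [-0.0373,0.0023,0.0029],"twist": [0,0,0]},{"grip": -1,"translation": [-0.0373,0.0023,0.0029],"twist": [0,0,0]},{"grip": -1,"translation": [-0.0373,0.0023,0.0029],"twist": [0,0,0]},{"grip": -1,"translation": [-0.0373,0.0023,0.0029],"twist": [0,0,0]},{"grip": -1,"translation": [-0.0373,0.0023,0.0029],"twist": [0,0,0]},{"grip": -1,"translation": [-0.0373,0.0023,0.0029],"twist": [0,0,0]},{"grip": -1,"translation": [-0.0373,0.0023,0.0029],"twist": [0,0,0]}])

```text
clock: 1.77
eef_pos: [495.1, 137.8, 190.4]
tcp_rot: [-3.141, -0.0, 2.062]
contact_force: [0.8, 0.5, 0.3]
opening: 1.0
```

```bash
python3 - <<'E'
from h import *
plan([494.3,138.4,190],2.06)
grab('wrist','w1')
plan([494.3,138.4,190],2.06)
E
```

```text
twist [-0.0002 -0.0001  0.0017] rows 0.014454171044614416
pose [495.1 137.8 190.4] [-3.1414e+00 -1.0000e-04  2.0617e+00] F [0.8 0.5 0.3] open 1.0 t 1.77
world d [-0.8  0.6 -0.4] n 0.027812492253321164
tool before twist [ 0.0009 -0.0005  0.0004] after twist [ 0.0009 -0.0005  0.0004]
twist [0.0002 0.0031 0.0009] rows 0.025640405834295617
pose [498.2 133.3 190.1] [3.1413e+00 3.1000e-03 2.0609e+00] F [ 2.5 -3.3 -0.1] open 1.0 t 1.82
world d [-3.9  5.1 -0.1] n 0.159620412390583
tool before twist [ 0.0063 -0.001   0.0001] after twist [ 0.0063 -0.001   0.0001]
```

View pics/w1.png

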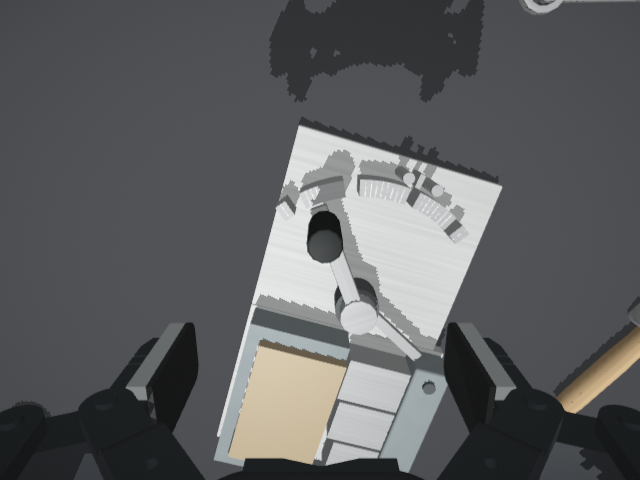

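```bash
python3 - <<'E'
from h import *
grab('wrist','w2'); plan([494.3,138.4,190])
crop('w2',200,100,520,340,2.5,'c4')
E
```

```text
pose [496.7 135.7 190.2] [-3.1413e+00  1.3000e-03  2.0578e+00] F [ 0.  -0.1 -0.1] open 1.003 t 1.87
world d [-2.4  2.7 -0.2] n 0.09021016691029926
tool before twist [ 0.0035 -0.0008  0.0002] after twist [ 0.0035 -0.0008  0.0002]
```

View pics/c4.png

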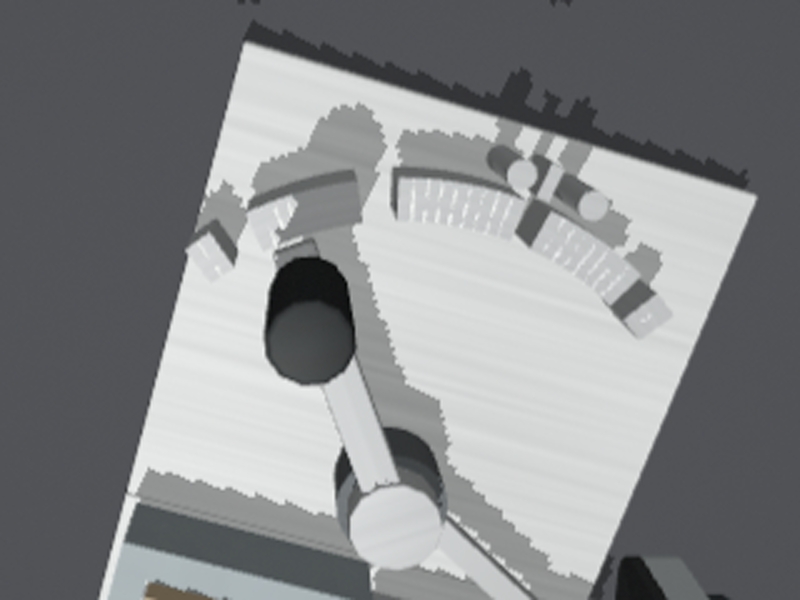

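```bash
python3 - <<'E'
from h import *
def P(c,z): return px('w2',(c[0]+.5)/2.5-.5+200,(c[1]+.5)/2.5-.5+100,z=z)
k=P((311,341),96);h=P((397,527),50);m=(P((522,174),46)+P((594,205),46))/2
print(k,h,m,np.linalg.norm((k-h)[:2]),np.linalg.norm((m-h)[:2]))
a=np.arctan2(*(k-h)[1::-1]);b=np.arctan2(*(m-h)[1::-1]);print(a,b,0.9-(a-b)); print(h[:2]+75*np.array([np.cos(b),np.sin(b)]))
plan([k[0],k[1],62])
E
```

```text
[497.55909843 139.12940857  96.        ] [553.67233668  88.35671422  50.        ] [543.5393819  194.13978882  46.        ] 75.6740510239016 106.26728398101993
2.4061178637359553 1.666294892729296 0.16017702899334074
[546.52082608 163.01497496]
pose [496.7 135.7 190.2] [-3.1413e+00  1.3000e-03  2.0578e+00] F [ 0.  -0.1 -0.1] open 1.003 t 1.87
world d [   0.9    3.5 -128.2] n 3.2055862007891607
tool before twist [0.0028 0.0025 0.1282] after twist [0.0028 0.0025 0.1282]
```

Emit:
jog_arm(moves=[{"grip": -1,"translation": [0,0.001,0.032],"twist": [0,0,0]},{"grip": -1,"translation": [0,0,0.032],"twist": [0,0,0]},{"grip": -1,"translation": [0,0,0.032],"twist": [0,0,0]},{"grip": -1,"translation": [0,0,0.032],"twist": [0,0,0]},{"grip": -1,"translation": [0,0,0],"twist": [0,0,0]},{"grip": 0,"translation": [0,0,0],"twist": [0,0,0]},{"grip": 1,"translation": [0,0,0],"twist": [0,0,0]},{"grip": 1,"translation": [0,0,0],"twist": [0,0,0]},{"grip": 1,"translation": [0,0,0],"twist": [0,0,0]},{"grip": 1,"translation": [0,0,0],"twist": [0,0,0]}], squeeze=20)

```text
clock: 2.7
eef_pos: [496.5, 140.5, 64.2]
tcp_rot: [3.139, 0.001, 2.062]
contact_force: [0.4, -0.3, 1.1]
opening: 0.303
```

Emit:
jog_arm(moves=[{"grip": 1,"translation": [0,0,0],"twist": [0,0,0]},{"grip": 1,"translation": [0,0,0],"twist": [0,0,0]},{"grip": 1,"translation": [0,0,0],"twist": [0,0,0]}])

```text
clock: 2.95
eef_pos: [496.4, 140.5, 64.1]
tcp_rot: [3.139, 0.0, 2.062]
contact_force: [-1.5, 0.2, 9.1]
opening: 0.25
```

Emit:
jog_arm(moves=[{"grip": 1,"translation": [0.0024,0.009,0],"twist": [0,0,0]},{"grip": 1,"translation": [0.0016,0.009,0],"twist": [0,0,0]},{"grip": 1,"translation": [0.0005,0.009,0],"twist": [0,0,0]},{"grip": 1,"translation": [-0.0007,0.009,0],"twist": [0,0,0]},{"grip": 1,"translation": [-0.0018,0.009,0],"twist": [0,0,0]},{"grip": 1,"translation": [-0.0026,0.009,0],"twist": [0,0,0]},{"grip": 1,"translation": [0,0,0],"twist": [0,0,0]},{"grip": 1,"translation": [0,0,0],"twist": [0,0,0]},{"grip": 1,"translation": [0,0,0],"twist": [0,0,0]}])

```text
clock: 3.7
eef_pos: [543.5, 165.6, 63.0]
tcp_rot: [3.141, -0.001, 2.061]
contact_force: [-1.2, 6.4, -0.1]
opening: 0.247
```

```bash
python3 - <<'E'
from h import *
grab('wrist','w3'); plan([496,158,190])
crop('w3',160,60,560,360,2,'c5')
E
```

```text
pose [543.4 165.6  63. ] [ 3.1407e+00 -6.0000e-04  2.0613e+00] F [-2.   5.1 -0.1] open 0.244 t 3.75
world d [-47.4  -7.6 127. ] n 3.394291655297662
tool before twist [ 0.0157 -0.0453 -0.127 ] after twist [ 0.0157 -0.0453 -0.127 ]
```

View pics/c5.png

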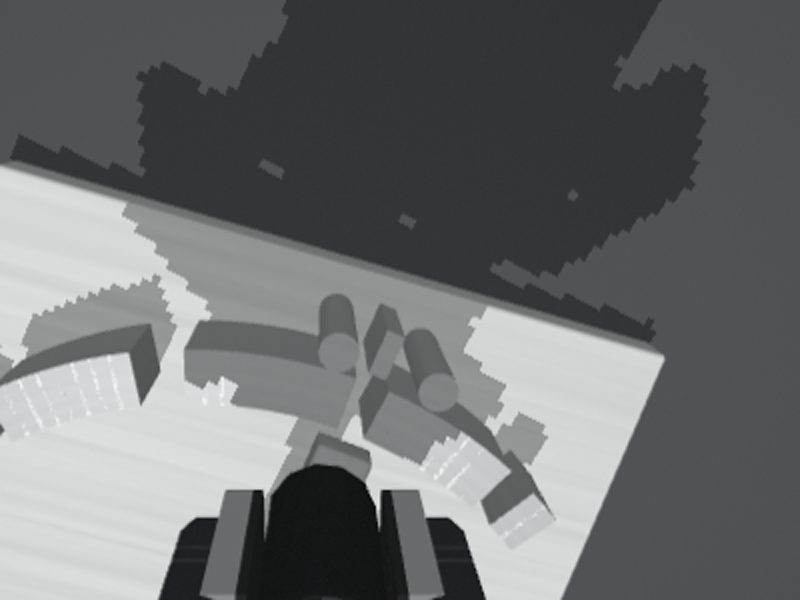

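```bash
python3 - <<'E'
from h import *
def P(c,z): return px('w3',(c[0]+.5)/2-.5+160,(c[1]+.5)/2-.5+60,z=z)
a=P((313,458),48);b=P((369,473),48);t=(a+b)/2;m=(P((338,353),46)+P((439,393),46))/2
print(t,m,np.linalg.norm((a-b)))
for h in ([553.7,88.4],[550.6,89.4]):
  at=np.arctan2(t[1]-h[1],t[0]-h[0]);am=np.arctan2(m[1]-h[1],m[0]-h[0]);print(at,am,.9-(at-am), np.hypot(t[1]-h[1],t[0]-h[0]),np.hypot(m[1]-h[1],m[0]-h[0]))
E
```

```text
[544.17671307 172.99188797  48.        ] [543.50080361 194.04809503  46.        ] 11.752183844687075
1.6829034970108703 1.6670374131059804 0.8841339160951102 85.12626212904988 106.13926507212024
1.6474866551547103 1.6385313005321644 0.8910446453774542 83.83831074846945 104.88861893631294
```

Emit:
jog_arm(moves=[{"grip": 0,"translation": [0,0,0],"twist": [0,0,0]},{"grip": 0,"translation": [0,0,0],"twist": [0,0,0]},{"grip": 0,"translation": [0,0,0],"twist": [0,0,0]},{"grip": 0,"translation": [0,0,0],"twist": [0,0,0]},{"grip": 0,"translation": [0,0,-0.03],"twist": [0,0,0]},{"grip": 0,"translation": [0,0,-0.04],"twist": [0,0,0]},{"grip": 0,"translation": [0,0,-0.04],"twist": [0,0,0]},{"grip": 0,"translation": [0,0,-0.04],"twist": [0,0,0]},{"grip": 0,"translation": [0,0,0],"twist": [0,0,0]}])

```text
clock: 4.5
eef_pos: [547.5, 166.1, 220.7]
tcp_rot: [3.13, 0.003, 2.062]
contact_force: [2.5, -0.3, 1.1]
opening: 0.502
```

```bash
python3 - <<'E'
from h import *
grab('wrist','w4'); grab('top','top1'); plan([540,-40,210],1.78+1.57)
f=ld('w4'); print(-f['R'].T@f['t'].ravel(), f['R'])
crop('top1',380,220,500,310,6.6,'c6')
E
```

```text
twist [ 0.0029  0.0035 -1.2883] rows 10.735794507571926
pose [544.6 165.2 214.7] [3.1375e+00 1.0000e-03 2.0617e+00] F [-0.4 -0.3 -1.5] open 0.502 t 4.6
world d [  -4.6 -205.2   -4.7] n 5.133218360007698
tool before twist [-0.1788 -0.1008  0.0044] after twist [ 0.0469 -0.1998  0.0047]
[509.37313436 234.81252301 363.43555753] [[ 0.88222757  0.47069772  0.01087087]
 [ 0.44443122 -0.84017403  0.31078689]
 [ 0.1554201  -0.26935341 -0.95041745]]
```

View pics/w4.png

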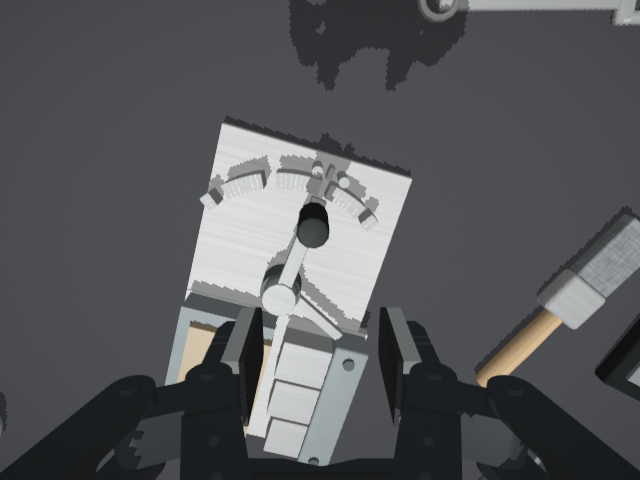

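View pics/c6.png

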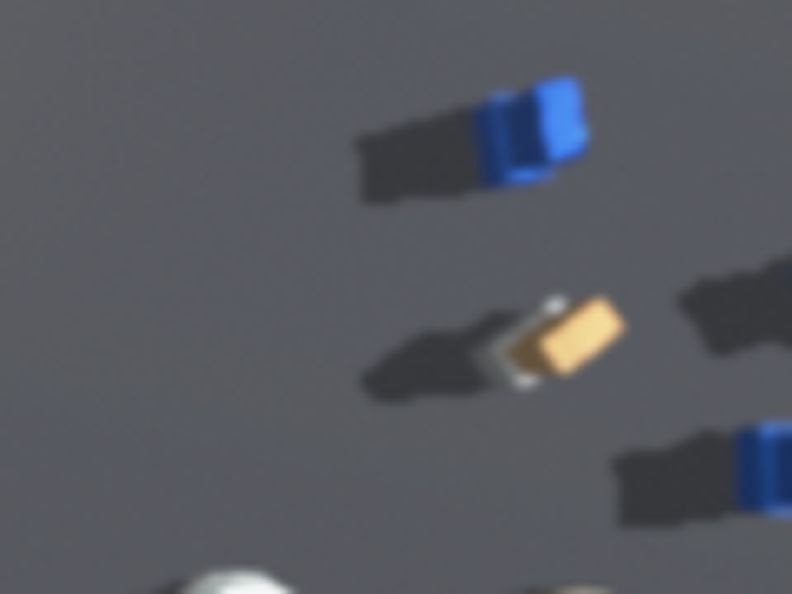

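```bash
python3 - <<'E'
from h import *
P=lambda c: px('top1',(c[0]+.5)/6.6-.5+380,(c[1]+.5)/6.6-.5+220,z=90)
q=np.array([P(c) for c in [(603,297), (626,327), (562,377), (538,347)]])
print(q.round(1),q.mean(0)); l=q[0]-q[3]+q[1]-q[2]; s=q[0]-q[1]+q[3]-q[2]
print('long',np.arctan2(l[1],l[0]),np.linalg.norm(l)/2,'short',np.arctan2(s[1],s[0]),np.linalg.norm(s)/2)
for y in (2.55,2.55-np.pi): plan([448,-294,190],y)
E
```

```text
[[ 460.2 -301.3   90. ]
 [ 450.8 -308.1   90. ]
 [ 435.3 -287.5   90. ]
 [ 444.7 -280.4   90. ]] [ 447.75808244 -294.31534437   90.        ]
long -0.9293745958005046 25.80340215444804 short 0.6365546364898353 11.703658277619803
twist [ 0.0038  0.002  -0.4883] rows 4.069138640910029
pose [544.6 165.2 214.7] [3.1375e+00 1.0000e-03 2.0617e+00] F [-0.4 -0.3 -1.5] open 0.502 t 4.6
world d [ -96.6 -459.2  -24.7] n 11.747991724609067
tool before twist [-0.3594 -0.3018  0.0238] after twist [-0.1759 -0.435   0.0247]
twist [ 0.0027 -0.0051  2.6533] rows 22.110750937481146
pose [544.6 165.2 214.7] [3.1375e+00 1.0000e-03 2.0617e+00] F [-0.4 -0.3 -1.5] open 0.502 t 4.6
world d [ -96.6 -459.2  -24.7] n 11.747991724609067
tool before twist [-0.3594 -0.3018  0.0238] after twist [0.1759 0.435  0.0247]
```

```bash
python3 - <<'E'
from h import *
plan([448,-294,190],2.21)
E
```

```text
twist [ 0.004   0.0013 -0.1483] rows 1.2358095665471827
pose [544.6 165.2 214.7] [3.1375e+00 1.0000e-03 2.0617e+00] F [-0.4 -0.3 -1.5] open 0.502 t 4.6
world d [ -96.6 -459.2  -24.7] n 11.747991724609067
tool before twist [-0.3594 -0.3018  0.0238] after twist [-0.3109 -0.3515  0.0247]
```

Emit:
jog_arm(moves=[{"grip": 0,"translation": [0,0,0],"twist": [0,0,-0.074]},{"grip": 0,"translation": [0,0,0],"twist": [0,0,-0.074]},{"grip": 0,"translation": [-0.0239,-0.027,0.0019],"twist": [0,0,0]},{"grip": 0,"translation": [-0.0239,-0.027,0.0019],"twist": [0,0,0]},{"grip": 0,"translation": [-0.0239,-0.027,0.0019],"twist": [0,0,0]},{"grip": 0,"translation": [-0.0239,-0.027,0.0019],"twist": [0,0,0]},{"grip": 0,"translation": [-0.0239,-0.027,0.0019],"twist": [0,0,0]},{"grip": 0,"translation": [-0.0239,-0.027,0.0019],"twist": [0,0,0]},{"grip": 0,"translation": [-0.0239,-0.027,0.0019],"twist": [0,0,0]},{"grip": 0,"translation": [-0.0239,-0.027,0.0019],"twist": [0,0,0]}])

```text
clock: 5.43
eef_pos: [482.4, -118.6, 195.8]
tcp_rot: [-3.14, -0.002, 2.21]
contact_force: [0.2, 0.3, -0.4]
opening: 0.496
```

Emit:
jog_arm(moves=[{"grip": 0,"translation": [-0.0239,-0.027,0.0019],"twist": [0,0,0]},{"grip": 0,"translation": [-0.0239,-0.027,0.0019],"twist": [0,0,0]},{"grip": 0,"translation": [-0.0239,-0.027,0.0019],"twist": [0,0,0]},{"grip": 0,"translation": [-0.0239,-0.027,0.0019],"twist": [0,0,0]},{"grip": 0,"translation": [-0.0239,-0.027,0.0019],"twist": [0,0,0]},{"grip": 0,"translation": [0,0,0],"twist": [0,0,0]},{"grip": 0,"translation": [0,0,0],"twist": [0,0,0]},{"grip": 0,"translation": [0,0,0],"twist": [0,0,0]}])

```text
clock: 6.1
eef_pos: [446.1, -293.1, 186.6]
tcp_rot: [-3.141, -0.003, 2.209]
contact_force: [-0.2, 0.1, -0.9]
opening: 0.497
```

```bash
python3 - <<'E'
from h import *
grab('wrist','w5'); plan([448,-294,46],2.21)
crop('w5',200,100,440,280,3,'c7')
E
```

```text
twist [-0.0006 -0.0021 -0.0001] rows 0.017741051184892047
pose [ 446.4 -292.7  186.9] [-3.1410e+00 -2.1000e-03  2.2099e+00] F [-0.4  0.8 -0.2] open 0.499 t 6.15
world d [   1.6   -1.3 -140.9] n 3.5234822220977997
tool before twist [-0.0023  0.0005  0.1409] after twist [-0.002   0.0005  0.1409]
```

View pics/w5.png

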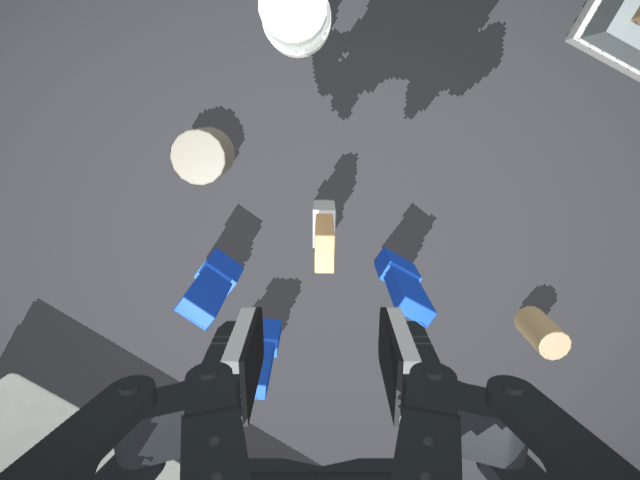

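View pics/c7.png

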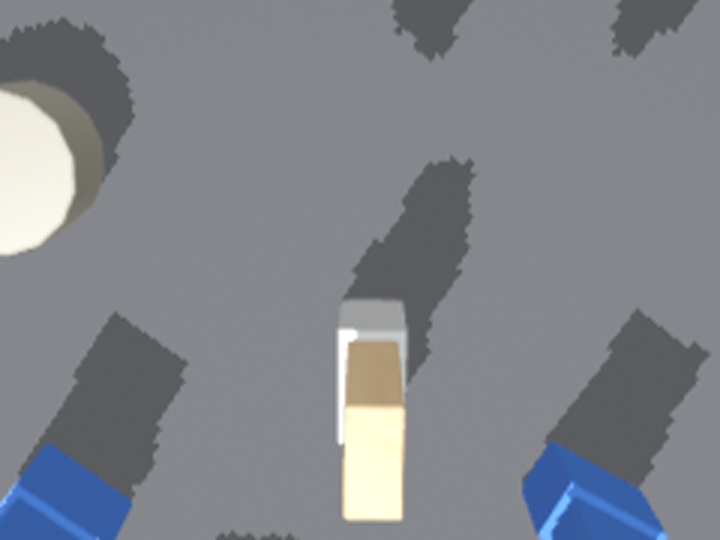

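```bash
python3 - <<'E'
from h import *
P=lambda c: px('w5',(c[0]+.5)/3-.5+200,(c[1]+.5)/3-.5+100,z=90)
q=np.array([P(c) for c in [(345,406),(404,406),(402,520),(344,520)]])
print(q.round(1),q.mean(0)); l=q[0]-q[3]+q[1]-q[2]
print('long',np.arctan2(l[1],l[0]),np.linalg.norm(l)/2)
plan([*q.mean(0)[:2],46])
E
```

```text
[[ 439.8 -290.5   90. ]
 [ 449.  -283.6   90. ]
 [ 463.  -302.9   90. ]
 [ 453.7 -309.8   90. ]] [ 451.39225146 -296.69566345   90.        ]
long 2.1980492350904055 23.819213391166073
pose [ 446.4 -292.7  186.9] [-3.1410e+00 -2.1000e-03  2.2099e+00] F [-0.4  0.8 -0.2] open 0.499 t 6.15
world d [   5.    -4.  -140.9] n 3.526735895884568
tool before twist [-0.0065  0.0017  0.1409] after twist [-0.0065  0.0017  0.1409]
```

Emit:
jog_arm(moves=[{"grip": 0,"translation": [-0.002,0.0005,0.034],"twist": [0,0,0]},{"grip": 0,"translation": [0,0,0.034],"twist": [0,0,0]},{"grip": 0,"translation": [0,0,0.034],"twist": [0,0,0]},{"grip": 0,"translation": [0,0,0.034],"twist": [0,0,0]},{"grip": 0,"translation": [0,0,0],"twist": [0,0,0]},{"grip": 0,"translation": [0,0,0],"twist": [0,0,0]},{"grip": 0,"translation": [0,0,0],"twist": [0,0,0]}])

```text
clock: 6.73
eef_pos: [449.6, -294.7, 53.3]
tcp_rot: [3.141, 0.001, 2.211]
contact_force: [-0.3, 0.2, 0.5]
opening: 0.497
```

```bash
python3 - <<'E'
from h import *
grab('wrist','w6'); plan([449.7,-295.5,50],2.21)
E
```

```text
twist [0.001  0.0025 0.0007] rows 0.020844542510997946
pose [ 450.  -295.2   54. ] [3.1406e+00 2.5000e-03 2.2107e+00] F [-0.5 -0.6  0. ] open 0.497 t 6.78
world d [-0.3 -0.3 -4. ] n 0.09966366397089181
tool before twist [-0.     -0.0004  0.004 ] after twist [-0.0001 -0.0004  0.004 ]
```

View pics/w6.png

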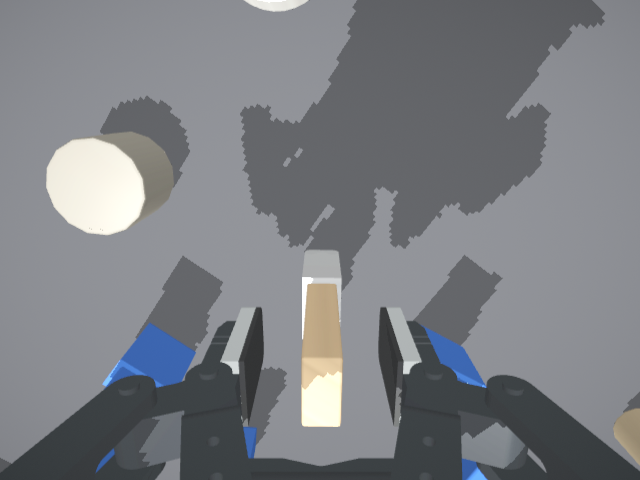

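Emit:
jog_arm(moves=[{"grip": 0,"translation": [0,0,0.003],"twist": [0,0,0]},{"grip": 0,"translation": [0,0,0],"twist": [0,0,0]},{"grip": 1,"translation": [0,0,0],"twist": [0,0,0]},{"grip": 1,"translation": [0,0,0],"twist": [0,0,0]},{"grip": 1,"translation": [0,0,0],"twist": [0,0,0]},{"grip": 1,"translation": [0,0,0],"twist": [0,0,0]},{"grip": 1,"translation": [0,0,0],"twist": [0,0,0]},{"grip": 1,"translation": [0,0,0],"twist": [0,0,0]}], squeeze=40)

```text
clock: 7.45
eef_pos: [449.0, -295.3, 49.6]
tcp_rot: [3.141, 0.001, 2.21]
contact_force: [-0.5, 0.4, 7.5]
opening: 0.138
```

```bash
python3 - <<'E'
from h import *
grab('wrist','w7'); plan([449.7,-295.5,160],2.21)
crop('w7',220,220,420,440,2.7,'c8')
E
```

```text
twist [ 0.0003  0.0008 -0.0003] rows 0.006966333195037857
pose [ 449.  -295.3   49.6] [3.1413e+00 8.0000e-04 2.2097e+00] F [-0.7  0.7  7.1] open 0.137 t 7.5
world d [  0.7  -0.2 110.4] n 2.7604068622667537
tool before twist [-0.0007  0.0005 -0.1104] after twist [-0.0006  0.0005 -0.1104]
```

View pics/c8.png

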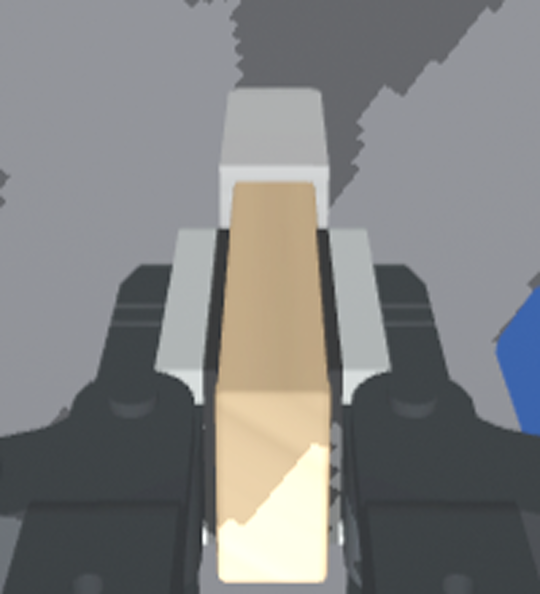

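Emit:
jog_arm(moves=[{"grip": 1,"translation": [0,0,-0.02],"twist": [0,0,0]},{"grip": 1,"translation": [0,0,-0.03],"twist": [0,0,0]},{"grip": 1,"translation": [0,0,-0.035],"twist": [0,0,0]},{"grip": 1,"translation": [0,0,-0.035],"twist": [0,0,0]},{"grip": 1,"translation": [0,0,0],"twist": [0,0,0.1]},{"grip": 1,"translation": [0,0,0],"twist": [0,0,0.11]},{"grip": 1,"translation": [0,0,0],"twist": [0,0,0.11]},{"grip": 1,"translation": [0,0,0],"twist": [0,0,0.11]},{"grip": 1,"translation": [0,0,0],"twist": [0,0,0]}])

```text
clock: 8.25
eef_pos: [448.3, -294.9, 168.9]
tcp_rot: [-3.141, -0.0, 1.775]
contact_force: [0.1, 0.9, -1.7]
opening: 0.133
```

```bash
python3 - <<'E'
from h import *
plan([594,-43,170],1.78)
E
```

```text
twist [-0.0003 -0.0003 -0.0053] rows 0.04410428728269236
pose [ 448.3 -294.9  168.9] [-3.1413e+00 -3.0000e-04  1.7747e+00] F [ 0.1  0.9 -1.7] open 0.133 t 8.25
world d [145.7 251.9   1.1] n 7.274206982827948
tool before twist [ 0.2172  0.1937 -0.0011] after twist [ 0.2161  0.1948 -0.0011]
```

Emit:
jog_arm(moves=[{"grip": 1,"translation": [0.0217,0.0194,0],"twist": [0,0,-0.005]},{"grip": 1,"translation": [0.0217,0.0194,0],"twist": [0,0,0]},{"grip": 1,"translation": [0.0217,0.0194,0],"twist": [0,0,0]},{"grip": 1,"translation": [0.0217,0.0194,0],"twist": [0,0,0]},{"grip": 1,"translation": [0.0217,0.0194,0],"twist": [0,0,0]},{"grip": 1,"translation": [0.0217,0.0194,0],"twist": [0,0,0]},{"grip": 1,"translation": [0.0217,0.0194,0],"twist": [0,0,0]},{"grip": 1,"translation": [0.0217,0.0194,0],"twist": [0,0,0]},{"grip": 1,"translation": [0.0217,0.0194,0],"twist": [0,0,0]},{"grip": 1,"translation": [0.0217,0.0194,0],"twist": [0,0,0]}])

```text
clock: 9.08
eef_pos: [592.5, -40.4, 168.7]
tcp_rot: [-3.141, -0.0, 1.789]
contact_force: [1.6, -0.2, -0.2]
opening: 0.131
```

Emit:
jog_arm(moves=[{"grip": 1,"translation": [0,0,0],"twist": [0,0,0]},{"grip": 1,"translation": [0,0,0],"twist": [0,0,0]},{"grip": 1,"translation": [0,0,0],"twist": [0,0,0]},{"grip": 1,"translation": [0,0,0],"twist": [0,0,0]},{"grip": 1,"translation": [0,0,0],"twist": [0,0,0]},{"grip": 1,"translation": [0,0,0],"twist": [0,0,0]}])

```text
clock: 9.58
eef_pos: [591.8, -42.7, 169.0]
tcp_rot: [-3.141, 0.0, 1.784]
contact_force: [-0.2, 0.4, -0.6]
opening: 0.135
```

```bash
python3 - <<'E'
from h import *
plan([594,-43,170],1.78); grab('wrist','w8'); plan([594,-43,170],1.78); grab('top','top2')
crop('top2',215,155,375,275,5,'c9')
E
```

```text
twist [-0.0002  0.0001  0.0041] rows 0.03431399465367346
pose [591.8 -42.7 169. ] [-3.1414e+00  1.0000e-04  1.7841e+00] F [-0.2  0.4 -0.6] open 0.135 t 9.58
world d [ 2.2 -0.3  1. ] n 0.06028601290856844
tool before twist [-0.0008  0.0021 -0.001 ] after twist [-0.0008  0.0021 -0.001 ]
twist [-0.0001  0.      0.0041] rows 0.03389568858962451
pose [591.9 -42.6 169.1] [-3.1415  0.      1.7841] F [-0.9  1.8 -0.8] open 0.135 t 9.63
world d [ 2.1 -0.4  0.9] n 0.05853541497816008
tool before twist [-0.0009  0.002  -0.0009] after twist [-0.0008  0.002  -0.0009]
```

View pics/w8.png

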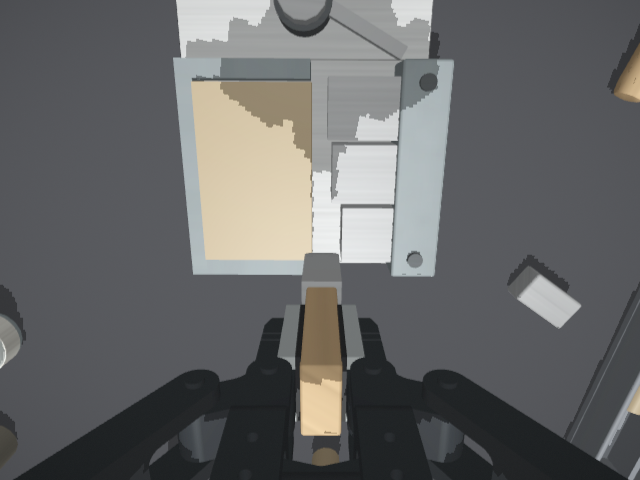

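View pics/c9.png

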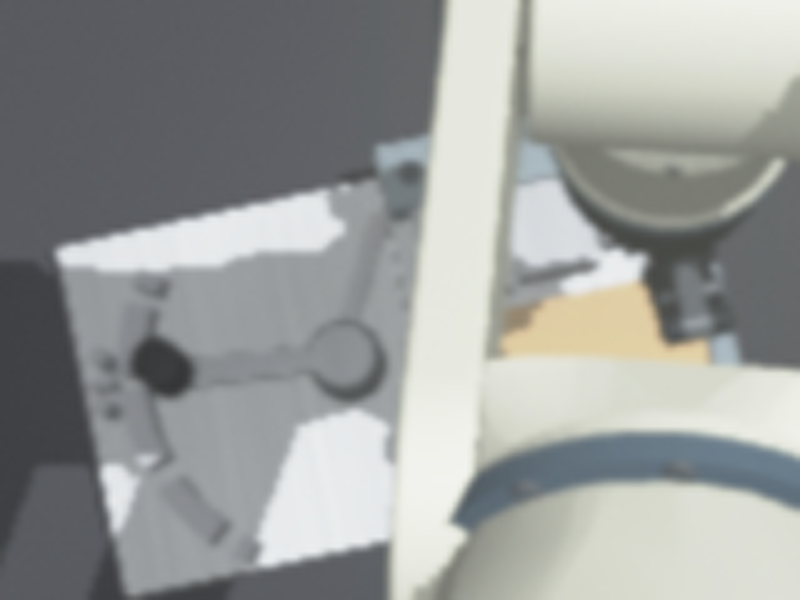

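```bash
python3 - <<'E'
from h import *
crop('w8',170,50,460,290,2.75,'c10')
E
```

```text
(no output)
```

View pics/c10.png

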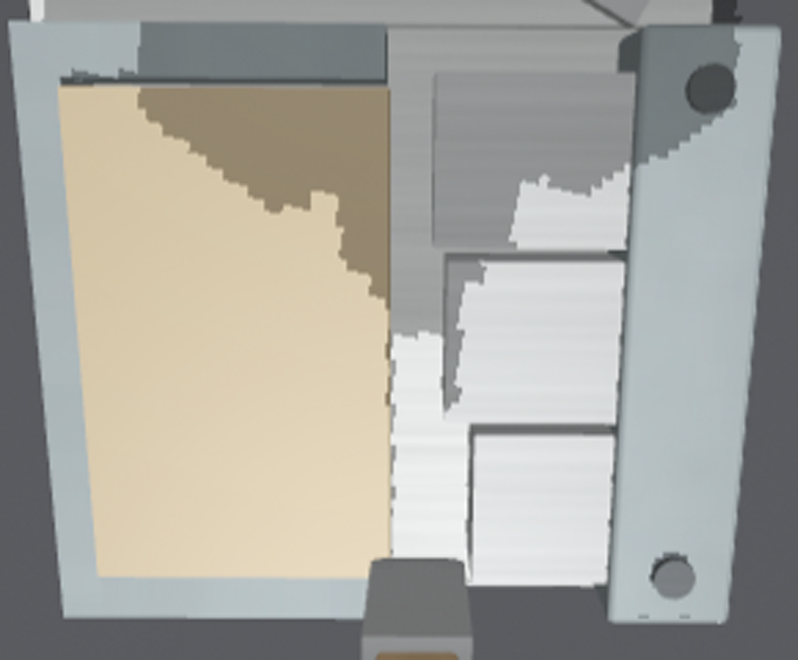

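```bash
cat > m8.py <<'E'
from h import *
def P(c,z,tag='w8',s=2.75,o=(170,50)): return px(tag,(c[0]+.5)/s-.5+o[0],(c[1]+.5)/s-.5+o[1],z=z)
S=np.array([P(c,46) for c in [(60,86),(390,87),(390,577),(97,577)]])
print('slab',S.round(1),S.mean(0).round(1),[np.linalg.norm(S[i]-S[(i+1)%4]).round(1) for i in range(4)])
y=S[0]-S[3]+S[1]-S[2]; yaw=np.arctan2(y[1],y[0])-np.pi/2; x=S[1]-S[0]+S[2]-S[3]; print('yaw',yaw,np.arctan2(x[1],x[0]))
J=np.array([P(c,40) for c in [(474,434),(473,582)]]);print('jawA',J.round(1))
H=np.array([P(c,47) for c in [(643,27),(780,28),(728,622),(610,622)]]);print('hous',H.round(1),[np.linalg.norm(H[i]-H[(i+1)%4]).round(1) for i in range(4)])
h=H[0]-H[3]+H[1]-H[2];print('housing yaw',np.arctan2(h[1],h[0])-np.pi/2)
R=np.array([P(c,40) for c in [(8,22),(64,617)]]);print('rim',R.round(1)); print(np.arctan2(*(R[0]-R[1])[1::-1])-np.pi/2)
yaw=.21; c,s=np.cos(yaw),np.sin(yaw); o=S.mean(0)[:2]
f=lambda X:((X[:,:2]-o)@np.array([[c,-s],[s,c]])).round(1)
print('in holder: slab',f(S),'jaw',f(J),'hous',f(H),'rim',f(R),'tcp',f(r.sense()['eef_pos'][None]))
E
python3 m8.py
```

```text
slab [[499.7  30.6  46. ]
 [567.8  45.1  46. ]
 [590.3 -62.7  46. ]
 [521.6 -77.5  46. ]] [544.9 -16.1  46. ] [np.float64(69.7), np.float64(110.2), np.float64(70.3), np.float64(110.4)]
yaw 0.20290108470067825 0.21102676010085403
jawA [[602.7 -25.5  40. ]
 [610.9 -61.9  40. ]]
hous [[616.7  67.6  47. ]
 [644.6  73.4  47. ]
 [672.6 -56.4  47. ]
 [644.7 -62.5  47. ]] [np.float64(28.4), np.float64(132.8), np.float64(28.6), np.float64(133.0)]
housing yaw 0.21248046800251164
rim [[485.6  40.9  40. ]
 [513.7 -92.3  40. ]]
0.20798669416717752
in holder: slab [[-34.5  55.1]
 [ 35.2  55.1]
 [ 34.8 -55. ]
 [-35.6 -55.2]] jaw [[ 54.6 -21.3]
 [ 55.  -58.5]] hous [[ 87.8  66.8]
 [116.2  66.7]
 [116.6 -66.1]
 [ 88.  -66.1]] rim [[-46.   68.2]
 [-46.3 -68. ]] tcp [[ 40.6 -35.6]]
```

```bash
python3 - <<'E'
from h import *
crop('w8',270,240,370,450,3.5,'c11')
E
```

```text
(no output)
```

View pics/c11.png

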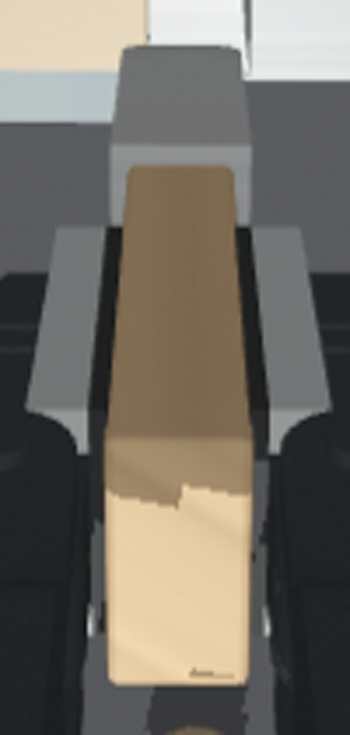

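```bash
python3 - <<'E'
from m8 import *
print('----')
t=np.array([591.9,-42.6]); ya=1.7841; X=np.array([np.cos(ya),np.sin(ya)]);Y=np.array([np.sin(ya),-np.cos(ya)])
def T(c,z): p=P(c,z,'w8',3.5,(270,240)); d=p[:2]-t; return np.round([d@X,d@Y],1)
for c in [(105,437),(251,437),(248,685),(108,685)]: print('handle top',T(c,209.4))
for c in [(111,143),(251,143)]: print('foot top front',T(c,154.4))
for c in [(120,48),(242,48)]: print('foot bottom front',T(c,120.5))
E
```

```text
slab [[499.7  30.6  46. ]
 [567.8  45.1  46. ]
 [590.3 -62.7  46. ]
 [521.6 -77.5  46. ]] [544.9 -16.1  46. ] [np.float64(69.7), np.float64(110.2), np.float64(70.3), np.float64(110.4)]
yaw 0.20290108470067825 0.21102676010085403
jawA [[602.7 -25.5  40. ]
 [610.9 -61.9  40. ]]
hous [[616.7  67.6  47. ]
 [644.6  73.4  47. ]
 [672.6 -56.4  47. ]
 [644.7 -62.5  47. ]] [np.float64(28.4), np.float64(132.8), np.float64(28.6), np.float64(133.0)]
housing yaw 0.21248046800251164
rim [[485.6  40.9  40. ]
 [513.7 -92.3  40. ]]
0.20798669416717752
in holder: slab [[-34.5  55.1]
 [ 35.2  55.1]
 [ 34.8 -55. ]
 [-35.6 -55.2]] jaw [[ 54.6 -21.3]
 [ 55.  -58.5]] hous [[ 87.8  66.8]
 [116.2  66.7]
 [116.6 -66.1]
 [ 88.  -66.1]] rim [[-46.   68.2]
 [-46.3 -68. ]] tcp [[ 40.6 -35.6]]
----
handle top [ 9.7 -5.5]
handle top [9.7 6.1]
handle top [-14.4   6.1]
handle top [-14.4  -5.6]
foot top front [11.6 -7.4]
foot top front [11.6  8.5]
foot bottom front [11.1 -7.6]
foot bottom front [11.1  8.9]
```

Emit:
jog_arm(moves=[{"grip": 1,"translation": [-0.002,0.0034,0.01],"twist": [0,0,0.003]},{"grip": 1,"translation": [0,0,0.02],"twist": [0,0,0]},{"grip": 1,"translation": [0,0,0.02],"twist": [0,0,0]},{"grip": 1,"translation": [0,0,0.012],"twist": [0,0,0]},{"grip": 1,"translation": [0,0,0],"twist": [0,0,0]},{"grip": 1,"translation": [0,0,0],"twist": [0,0,0]},{"grip": 1,"translation": [0,0,0],"twist": [0,0,0]},{"grip": 1,"translation": [0,0,0],"twist": [0,0,0]}])

```text
clock: 10.35
eef_pos: [596.8, -43.1, 108.1]
tcp_rot: [3.14, 0.001, 1.782]
contact_force: [-0.3, 0.3, -1.9]
opening: 0.139
```

```bash
python3 - <<'E'
from h import *
plan([594,-43,170],1.78); grab('wrist','w9'); plan([594,-43,170],1.78); 
crop('w9',150,50,450,290,2.6,'c12'); crop('w9',260,220,400,360,4.2,'c13')
E
```

```text
twist [0.0017 0.0005 0.0017] rows 0.014385764641880443
pose [596.8 -43.1 108.1] [3.1399e+00 5.0000e-04 1.7817e+00] F [-0.3  0.3 -1.9] open 0.139 t 10.35
world d [-2.8  0.1 61.9] n 1.5502924788492822
tool before twist [ 0.0007 -0.0026 -0.062 ] after twist [ 0.0007 -0.0027 -0.0619]
twist [0.0018 0.0006 0.0018] rows 0.015197007293961458
pose [596.8 -43.1 108.1] [3.1398e+00 6.0000e-04 1.7818e+00] F [-0.2 -1.  -1.4] open 0.135 t 10.4
world d [-2.8  0.1 61.9] n 1.5494183755830728
tool before twist [ 0.0007 -0.0026 -0.0619] after twist [ 0.0007 -0.0027 -0.0619]
```

View pics/w9.png

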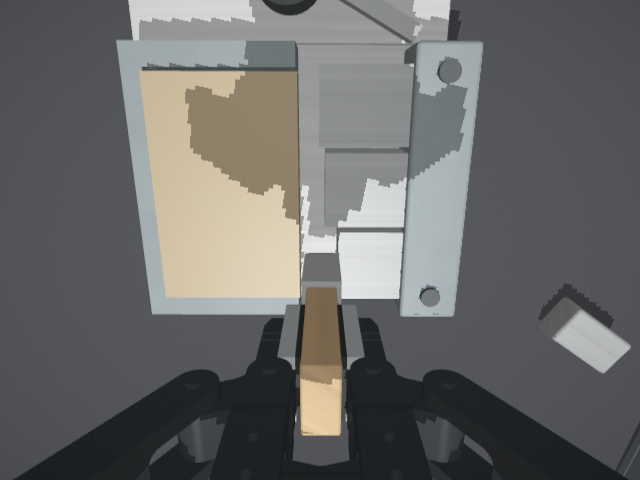

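View pics/c13.png

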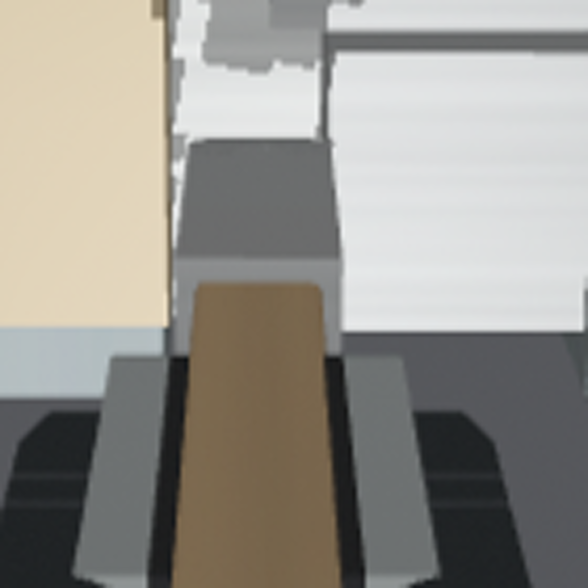

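```bash
cat > m9.py <<'E'
from h import *
def fr(tag,s,o,t,ya):
    X=np.array([np.cos(ya),np.sin(ya)]);Y=np.array([np.sin(ya),-np.cos(ya)])
    def T(c,z):
        p=px(tag,(c[0]+.5)/s-.5+o[0],(c[1]+.5)/s-.5+o[1],z=z); d=p[:2]-t; return np.round([d@X,d@Y],1)
    return T
E
python3 - <<'E'
from m9 import *
T=fr('w9',4.2,(260,220),np.array([596.8,-43.1]),1.7817)
for c in [(168,325),(169,200),(169,40)]: print('slab',T(c,46))
for c in [(331,52),(341,330)]: print('jaw',T(c,40))
for c in [(187,143),(330,143)]: print('foot bot',T(c,59))
for c in [(176,258),(342,258)]: print('foot top',T(c,93.5))
E
```

```text
slab [-17.8 -10.5]
slab [ -1.1 -10.1]
slab [19.2 -9.8]
jaw [15.9  9.7]
jaw [-21.3  11.4]
foot bot [10.8 -7.3]
foot bot [10.8  8.8]
foot top [11.5 -7.1]
foot top [11.4  8.6]
```

View pics/c12.png

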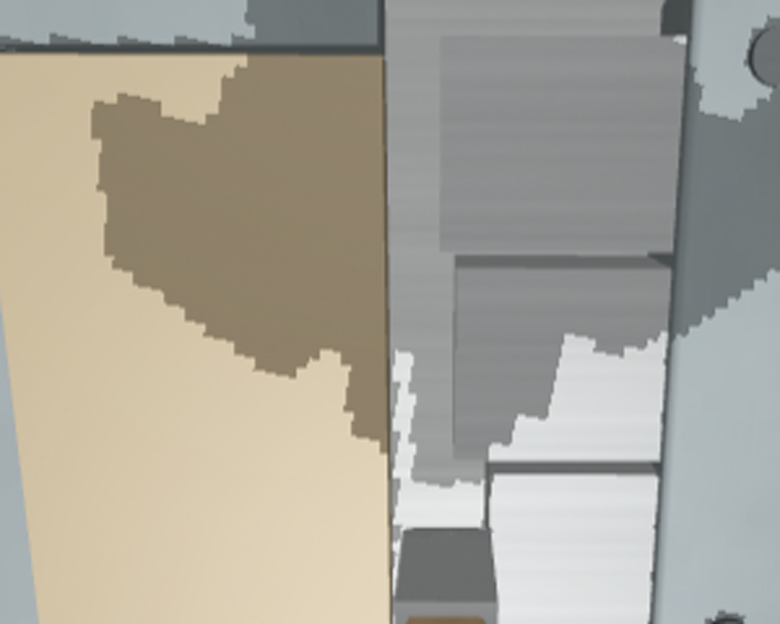

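Emit:
jog_arm(moves=[{"grip": 1,"translation": [0,-0.0008,0.004],"twist": [0,0,0]},{"grip": 1,"translation": [0,0,0.004],"twist": [0,0,0]},{"grip": 1,"translation": [0,0,0.003],"twist": [0,0,0]},{"grip": 1,"translation": [0,0,0.003],"twist": [0,0,0]},{"grip": 1,"translation": [0,0,0.003],"twist": [0,0,0]},{"grip": 1,"translation": [0,0,0],"twist": [0,0,0]},{"grip": 1,"translation": [0,0,0],"twist": [0,0,0]},{"grip": 1,"translation": [0,0,0],"twist": [0,0,0]}])

```text
clock: 11.07
eef_pos: [595.2, -43.2, 90.0]
tcp_rot: [-3.142, -0.0, 1.782]
contact_force: [-0.3, 0.8, -0.7]
opening: 0.137
```

```bash
python3 - <<'E'
from h import *
plan([594,-43,170],1.78); grab('wrist','w10'); plan([594,-43,170],1.78); 
crop('w10',260,200,400,360,4,'c14')
E
```

```text
twist [-0.0001 -0.      0.0018] rows 0.015362341024986266
pose [595.2 -43.2  90. ] [-3.1415 -0.      1.7818] F [-0.3  0.8 -0.7] open 0.137 t 11.07
world d [-1.2  0.2 80. ] n 2.0009705139833693
tool before twist [ 0.0004 -0.0012 -0.08  ] after twist [ 0.0004 -0.0012 -0.08  ]
twist [0.0002 0.0001 0.0018] rows 0.015054718062767578
pose [595.3 -43.2  90.1] [3.1414e+00 1.0000e-04 1.7818e+00] F [ 0.2  0.4 -1. ] open 0.135 t 11.12
world d [-1.3  0.2 79.9] n 1.9988090821379694
tool before twist [ 0.0005 -0.0012 -0.0799] after twist [ 0.0005 -0.0012 -0.0799]
```

View pics/c14.png

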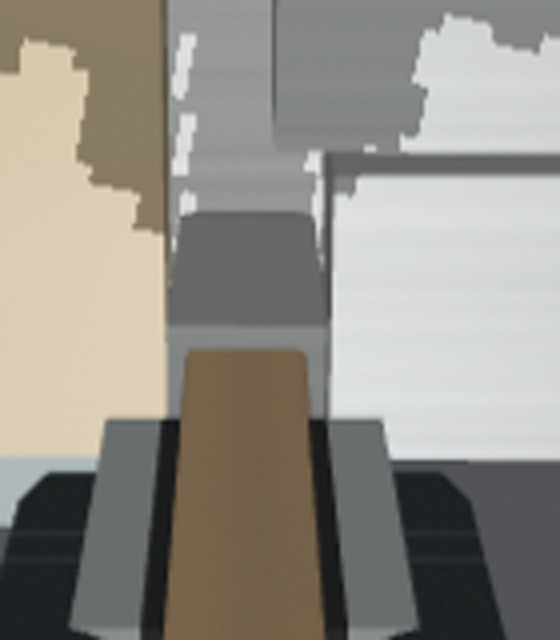

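```bash
python3 - <<'E'
from m9 import *
T=fr('w10',4,(260,200),np.array([595.2,-43.2]),1.7818)
for c in [(166,450),(166,300),(166,100)]: print('slab',T(c,46))
for c in [(329,175),(331,400)]: print('jaw',T(c,40))
for c in [(179,215),(315,215)]: print('foot bot',T(c,41))
for c in [(167,325),(329,325)]: print('foot top',T(c,75.4))
E
```

```text
slab [-17.3  -9. ]
slab [ 2.2 -8.7]
slab [26.5 -8.4]
jaw [15.7 10.5]
jaw [-13.5  11.2]
foot bot [11.  -7.3]
foot bot [11.   8.9]
foot top [11.5 -7.2]
foot top [11.5  8.9]
```

Emit:
jog_arm(moves=[{"grip": 1,"translation": [0,0.0002,0.003],"twist": [0,0,0]},{"grip": 1,"translation": [0,0,0.003],"twist": [0,0,0]},{"grip": 1,"translation": [0,0,0.003],"twist": [0,0,0]},{"grip": 1,"translation": [0,0,0.003],"twist": [0,0,0]},{"grip": 1,"translation": [0,0,0.003],"twist": [0,0,0]},{"grip": 1,"translation": [0,0,0.003],"twist": [0,0,0]},{"grip": 1,"translation": [0,0,0],"twist": [0,0,0]},{"grip": 1,"translation": [0,0,0],"twist": [0,0,0]}])

```text
clock: 11.78
eef_pos: [595.2, -43.1, 71.7]
tcp_rot: [-3.141, -0.0, 1.782]
contact_force: [-0.0, -0.1, -0.7]
opening: 0.137
```

Emit:
jog_arm(moves=[{"grip": 1,"translation": [0,0,0.003],"twist": [0,0,0]},{"grip": 1,"translation": [0,0,0.003],"twist": [0,0,0]},{"grip": 1,"translation": [0,0,0.003],"twist": [0,0,0]},{"grip": 1,"translation": [0,0,0.001],"twist": [0,0,0]},{"grip": 1,"translation": [0,0,0],"twist": [0,0,0]},{"grip": 1,"translation": [0,0,0],"twist": [0,0,0]},{"grip": 1,"translation": [0,0,0],"twist": [0,0,0]}])

```text
clock: 12.37
eef_pos: [595.4, -43.2, 61.9]
tcp_rot: [-3.142, 0.0, 1.782]
contact_force: [-0.3, 0.3, -1.0]
opening: 0.137
```

Emit:
jog_arm(moves=[{"grip": 1,"translation": [0,0,0.001],"twist": [0,0,0]},{"grip": 1,"translation": [0,0,0],"twist": [0,0,0]},{"grip": 1,"translation": [0,0,0],"twist": [0,0,0]}])

```text
clock: 12.62
eef_pos: [595.6, -43.2, 61.6]
tcp_rot: [3.141, 0.0, 1.782]
contact_force: [-1.2, 0.8, 6.3]
opening: 0.135
```

Emit:
jog_arm(moves=[{"grip": 0.6,"translation": [0,0,0],"twist": [0,0,0]},{"grip": 0.4,"translation": [0,0,0],"twist": [0,0,0]},{"grip": 0.2,"translation": [0,0,0],"twist": [0,0,0]},{"grip": 0,"translation": [0,0,0],"twist": [0,0,0]},{"grip": 0,"translation": [0,0,0],"twist": [0,0,0]},{"grip": 0,"translation": [0,0,0],"twist": [0,0,0]}])

```text
clock: 13.12
eef_pos: [595.3, -43.1, 60.9]
tcp_rot: [-3.141, -0.0, 1.782]
contact_force: [-0.2, -0.7, -0.6]
opening: 0.499
```

```bash
python3 - <<'E'
from h import *
plan([594,-43,170],1.78); grab('wrist','w11')
E
```

```text
twist [-0.0001 -0.      0.0018] rows 0.01519023653273846
pose [595.3 -43.1  60.9] [-3.1415 -0.      1.7818] F [-0.2 -0.7 -0.6] open 0.499 t 13.12
world d [-1.300e+00  1.000e-01  1.091e+02] n 2.7278310305050892
tool before twist [ 0.0004 -0.0013 -0.1091] after twist [ 0.0004 -0.0013 -0.1091]
```

View pics/w11.png

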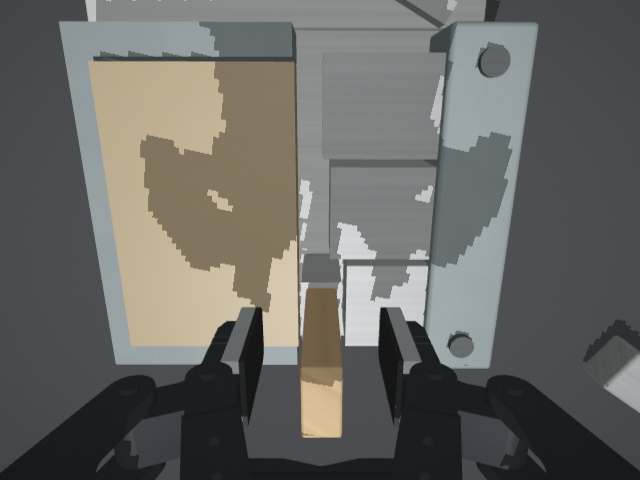

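Emit:
jog_arm(moves=[{"grip": 0,"translation": [0,0,-0.01],"twist": [0,0,0]},{"grip": 0,"translation": [0,0,-0.03],"twist": [0,0,0]},{"grip": 0,"translation": [0,0,-0.035],"twist": [0,0,0]},{"grip": 0,"translation": [0,0,-0.035],"twist": [0,0,0]},{"grip": 1,"translation": [0,0,0],"twist": [0,0,0]},{"grip": 1,"translation": [0,0,0],"twist": [0,0,0]},{"grip": 1,"translation": [0,0,0],"twist": [0,0,0]}])

```text
clock: 13.75
eef_pos: [595.2, -43.1, 171.3]
tcp_rot: [3.141, 0.0, 1.782]
contact_force: [-0.1, 0.7, -0.9]
opening: 0.081
```

```bash
python3 - <<'E'
from h import *
print(r.sense()['qpos'])
plan([537,-15,170],0.21);plan([537,-15,170],.21+np.pi); grab('wrist','w12')
E
```

```text
[-7.48530714e-02  3.72138501e-01  1.75120232e+00  2.32552959e-05
  1.01784942e+00 -2.85864851e-01]
twist [ 4.0000e-04 -2.0000e-04  1.5718e+00] rows 13.098298948923826
pose [595.2 -43.1 171.3] [3.1412e+00 1.0000e-04 1.7818e+00] F [-0.1  0.7 -0.9] open 0.081 t 13.75
world d [-58.2  28.1  -1.3] n 1.6159683915644798
tool before twist [ 0.0397 -0.051   0.0013] after twist [-0.051  -0.0396  0.0013]
twist [ 2.0000e-04  4.0000e-04 -1.5698e+00] rows 13.081639444934586
pose [595.2 -43.1 171.3] [3.1412e+00 1.0000e-04 1.7818e+00] F [-0.1  0.7 -0.9] open 0.081 t 13.75
world d [-58.2  28.1  -1.3] n 1.6159683915644798
tool before twist [ 0.0397 -0.051   0.0013] after twist [0.051  0.0396 0.0013]
```

View pics/w12.png

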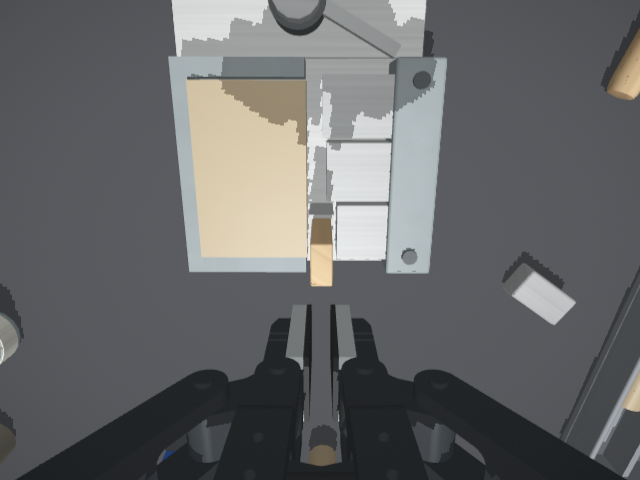

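Emit:
jog_arm(moves=[{"grip": 1,"translation": [0.019,-0.0245,0],"twist": [0,0,0]},{"grip": 1,"translation": [0.019,-0.0245,0],"twist": [0,0,0]},{"grip": 1,"translation": [0,0,0],"twist": [0,0,-0.12]},{"grip": 1,"translation": [0,0,0],"twist": [0,0,-0.12]},{"grip": 1,"translation": [0,0,0],"twist": [0,0,-0.12]},{"grip": 1,"translation": [0,0,0],"twist": [0,0,-0.12]},{"grip": 1,"translation": [0,0,0],"twist": [0,0,-0.12]},{"grip": 1,"translation": [0,0,0],"twist": [0,0,-0.12]},{"grip": 1,"translation": [0,0,0],"twist": [0,0,-0.12]},{"grip": 1,"translation": [0,0,0],"twist": [0,0,-0.12]}])

```text
clock: 14.63
eef_pos: [538.4, -16.2, 169.4]
tcp_rot: [-3.141, -0.003, 2.748]
contact_force: [0.5, 0.1, 0.4]
opening: -0.001
```

Emit:
jog_arm(moves=[{"grip": 1,"translation": [0,0,0],"twist": [0,0,-0.12]},{"grip": 1,"translation": [0,0,0],"twist": [0,0,-0.12]},{"grip": 1,"translation": [0,0,0],"twist": [0,0,-0.12]},{"grip": 1,"translation": [0,0,0],"twist": [0,0,-0.12]},{"grip": 1,"translation": [0,0,0],"twist": [0,0,-0.12]},{"grip": 1,"translation": [0,0,0],"twist": [0,0,0]},{"grip": 1,"translation": [0,0,0],"twist": [0,0,0]},{"grip": 1,"translation": [0,0,0],"twist": [0,0,0]}])

```text
clock: 15.3
eef_pos: [539.0, -16.2, 170.2]
tcp_rot: [3.141, -0.001, -2.945]
contact_force: [0.2, 0.6, -0.1]
opening: -0.002
```

```bash
python3 - <<'E'
from h import *
plan([539.6,-16.5,46],.21+np.pi); grab('wrist','w13')
E
```

```text
twist [ 0.0004 -0.0014 -0.0138] rows 0.11499372990897333
pose [539.  -16.2 170.2] [ 3.1412e+00 -1.4000e-03 -2.9454e+00] F [ 0.2  0.6 -0.1] open -0.002 t 15.3
world d [   0.6   -0.3 -124.2] n 3.105499535151542
tool before twist [-0.0007 -0.0004  0.1242] after twist [-0.0005 -0.0004  0.1242]
```

View pics/w13.png

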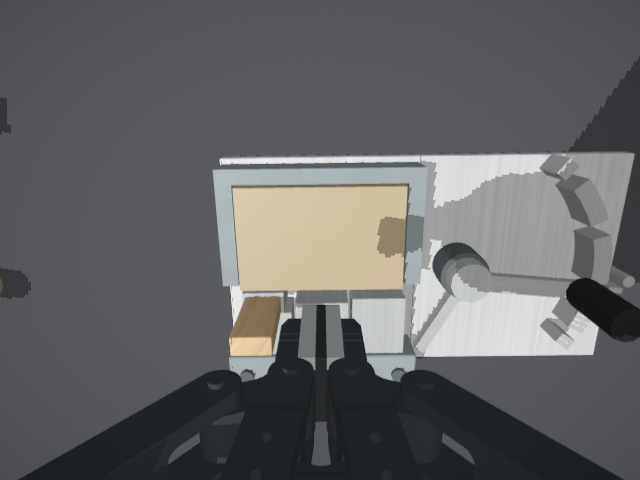

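Emit:
jog_arm(moves=[{"grip": 1,"translation": [0,0,0.03],"twist": [0,0,-0.01]},{"grip": 1,"translation": [0,0,0.03],"twist": [0,0,0]},{"grip": 1,"translation": [0,0,0.03],"twist": [0,0,0]},{"grip": 1,"translation": [0,0,0.02],"twist": [0,0,0]},{"grip": 1,"translation": [0,0,0.005],"twist": [0,0,0]},{"grip": 1,"translation": [0,0,0],"twist": [0,0,0]},{"grip": 1,"translation": [0,0,0],"twist": [0,0,0]},{"grip": 1,"translation": [0,0,0],"twist": [0,0,0]}])

```text
clock: 16.02
eef_pos: [540.6, -16.3, 57.4]
tcp_rot: [-3.141, 0.002, -2.932]
contact_force: [0.2, 0.8, -0.2]
opening: -0.0
```

Emit:
jog_arm(moves=[{"grip": 1,"translation": [0,0,0.003],"twist": [0,0,0]},{"grip": 1,"translation": [0,0,0.003],"twist": [0,0,0]},{"grip": 1,"translation": [0,0,0.003],"twist": [0,0,0]},{"grip": 1,"translation": [0,0,0.002],"twist": [0,0,0]},{"grip": 1,"translation": [0,0,0.002],"twist": [0,0,0]},{"grip": 1,"translation": [0,0,0.002],"twist": [0,0,0]},{"grip": 1,"translation": [0,0,0],"twist": [0,0,0]},{"grip": 1,"translation": [0,0,0],"twist": [0,0,0]}])

```text
clock: 16.68
eef_pos: [539.7, -16.3, 41.2]
tcp_rot: [-3.142, 0.0, -2.931]
contact_force: [-2.1, -0.3, 8.1]
opening: -0.001
```

Emit:
jog_arm(moves=[{"grip": 1,"translation": [0,0,0.001],"twist": [0,0,0]},{"grip": 1,"translation": [0,0,0],"twist": [0,0,0]},{"grip": 1,"translation": [0,0,0],"twist": [0,0,0]}])

```text
clock: 16.93
eef_pos: [539.8, -16.3, 40.4]
tcp_rot: [-3.141, 0.0, -2.931]
contact_force: [-2.4, -0.6, 7.9]
opening: -0.002
```

Emit:
jog_arm(moves=[{"grip": 1,"translation": [0,0,0.001],"twist": [0,0,0]},{"grip": 1,"translation": [0,0,0],"twist": [0,0,0]},{"grip": 1,"translation": [0,0,0],"twist": [0,0,0]}])

```text
clock: 17.18
eef_pos: [539.8, -16.3, 40.0]
tcp_rot: [-3.141, 0.0, -2.931]
contact_force: [-4.6, 0.3, 15.8]
opening: 0.002
```

```bash
python3 - <<'E'
from h import *
plan([539.6,-16.5,46]); grab('wrist','w14'); grab('scene','s2'); plan([539.6,-16.5,46])
crop('s2',120,120,440,360,2.5,'c15')
E
```

```text
pose [539.8 -16.3  40. ] [-3.1415e+00  4.0000e-04 -2.9314e+00] F [-4.6  0.3 15.8] open 0.002 t 17.18
world d [-0.2 -0.2  6. ] n 0.15002950588925462
tool before twist [ 0.0002 -0.0002 -0.006 ] after twist [ 0.0002 -0.0002 -0.006 ]
pose [539.8 -16.3  40. ] [-3.1415e+00  5.0000e-04 -2.9314e+00] F [-4.4 -0.3 15.5] open -0.003 t 17.28
world d [-0.2 -0.2  6. ] n 0.15013071334135802
tool before twist [ 0.0002 -0.0002 -0.006 ] after twist [ 0.0002 -0.0002 -0.006 ]
```

View pics/w14.png

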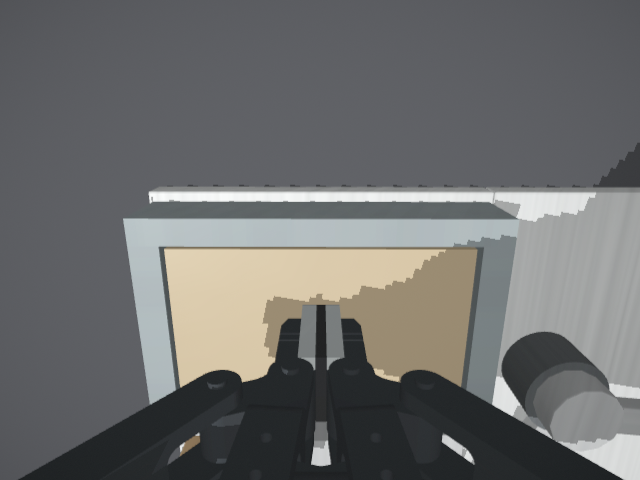

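View pics/c15.png

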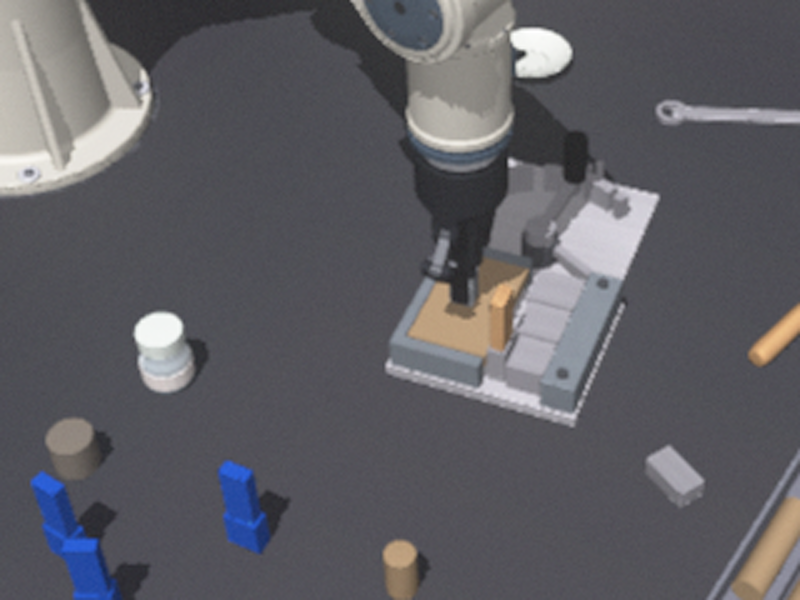

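```bash
python3 - <<'E'
from h import *
print('spacer top',px('s2',120+503/2.5,120+291/2.5,w=1)); 
for u,v in [(200,265),(400,262),(440,290),(250,270)]: print('slab',px('w14',u,v,w=2))
for u,v in [(200,230),(400,232),(140,260),(155,350)]: print('rim',px('w14',u,v,w=2))
s=r.sense();print(s['eef_pos'],s['contact_force'],s['clock'])
r.sign_off()
E
```

```text
spacer top [595.05231978 -39.44656446  99.79918541]
slab [525.29953647 -63.75901649  40.26265316]
slab [509.43505914   5.4756714   40.12553722]
slab [516.75738587  22.38057497  40.40837096]
slab [523.51385616 -46.07886217  40.17710645]
rim [512.39607686 -65.34774939  40.29311562]
rim [498.64773051   2.48154553  40.42949139]
rim [527.72108284 -84.68579739  40.54105129]
rim [563.13709896 -76.19205093  40.44014272]
[539.77413787 -16.25811203  40.0021724 ] [-4.35329663 -0.27749162 15.48283604] 17.2833
the job is handed in; nothing more can be done
```

The job is done and handed in at 17.3 s. The arm is still holding the slab pressed flush, the lever is in the marked notch, and the spacer stands free in the wide gap. `sign_off()` reports no verdict.

- **Lever:** I gripped the knob and swung it to the mark. The wrist picture put it at about 0.885 rad right after the move. Later pictures show the arm pointing at the mark bar, though I did not re-measure the angle.
- **Spacer:** I lowered it into the gap at the shortest jaw. It touched down with its foot at 12 mm, the height of the base plate, and I released it. The final scene picture shows it upright and clear of the gripper. One depth reading near its top gave 99.8 mm against the expected 102 mm, which is about the stated 2 mm calibration error.
- **Slab:** it is pressed with about 15.5 N, with the fingertips at 40.0 mm. Depth readings gave 40.1–40.4 mm on the slab at four points and 40.3–40.5 mm on the rim, so it is flush and level.

**Camera disagreement:** the top and wrist cameras differed by 3–4 mm in absolute position. I placed the spacer by measuring foot and gap in the same wrist picture, so that difference did not affect the fit.

The gripper did not go near the bystanders. Those in view in the last picture look undisturbed, though I did not measure them.

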